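# Open the curing box, unlock its clamp arm and hold it out at the red mark

## Task

A phone is to be clamped in the grey curing box: lift the box's lid right open until it rests back on its stop, then push the blue lock button all the way in to free the telescoping clamp arm. Draw the arm out against its spring until its yellow pointer stands over the red mark on the scale, and finish while still holding it there, so that a colleague can lay the phone in. Do not shift the red mark, and leave the yellow wick reel, the glue tube and the aluminium tin near the box where they are.

Things in the scene. Friction and masses are not known exactly. Their poses are not given: they have to be found in the camera images.
- curing_box: Grey clamshell box on 12 mm feet, fixed; base 140 (x) x 300 (y) x 30 mm, lid 34 mm high. Origin: centre of the base's underside, 12 mm above the table. Front faces its -x, hinge along y at the back. Inside: flat sleeve (x -13..13, y -12..138, top z 24), on it a fixed black jaw (x -25..25, y 76..88, top z 44) and black lock housing (34 x 34 round y 118, top z 27). 'Box' means this frame, mm.
- lid (a joint): Lid angle: 0 shut, grows as it opens upward about the hinge; its stop is at 1.75 rad (100 degrees), where it rests by its own weight; let go short of about 1.3 rad it falls shut. Lid weighs 0.26 kg, no catch.
- lid_hinge (a point): Point on the hinge line at the middle of the lid (box x = 70, y = 0, z = 30 mm).
- lid_tab (a point): Grip point in the black pull tab at the middle of the lid's front edge. Tab: 26 mm wide along the hinge, 10 mm thick, sticks 40 mm out, parallel sides. The point is 24 mm out from the lid's front face, 164 mm from the hinge line, 50 mm above the table when shut. Pinched across its 26 mm width, it can turn between the fingers as the lid swings up.
- lock_button (a joint): Travel of the blue lock button, m: 0 standing out (arm locked), 0.007 pushed fully in (arm free; free from about 0.006). It needs about 3 N and stays in once pushed.
- button_top (a point): Centre of the top of the blue lock button: 18 mm across, at box x = 0, y = 118 mm, top at z = 36 mm standing out, 29 mm pushed in. Pushed straight down.
- clamp_arm (a joint): Extension of the telescoping clamp arm, m: 0 home, at most 0.072; it slides along the box's -y. A spring draws it home (3 N at home, 8 N at full extension), so it runs back when let go. While the lock button stands out it cannot be drawn out more than 1.5 mm.
- jaw_top (a point): Centre of the top edge of the arm's black upright jaw, where it is held: 14 mm thick along the slide (box y), 36 mm wide (box x), top at box z 52, upright down to z 25; at home at box y -24, with 93 mm clear to the fixed jaw. Moves with the arm.
- pointer (a point): Middle of the yellow pointer that sticks out of the jaw's foot toward the front and passes 1.5 mm above the red mark (box x = -34, z = 22 mm; box y = -24 mm when the arm is home, the zero of the scale). Moves with the arm.
- red_mark (a joint): Setting of the red rider on the scale, m from the scale's zero along box -y: the pointer is over its middle when the arm's extension equals this value. Different every time (0.035 to 0.062). Slides stiffly: do not touch.
- mark (a point): Middle of the red mark's top: a red rider 8 mm wide along the scale, with a white centre line, box x = -34, z = 20 mm. The scale is a 14 mm wide white-topped bar in front of the arm, lines every 5 mm.
- wick: Yellow reel of solder wick, 50 mm across, 9 mm high, with a short copper tail, lying behind the right half of the box. Origin: centre of its underside. Stays where it is.
- glue: Small black, red and white glue tube 26 x 73 x 18 mm lying beyond the right end of the box. Origin: underside. Stays where it is.
- tin: Round aluminium tin, 39 mm across, 16 mm high, behind the left end of the box. Origin: centre of its underside. Stays where it is.

How it is judged:
By the outcome, as a careful person would: the job done as asked, in the order asked, and still so for the second after the job is handed in, while the arm keeps its last pose, push and grip.
It also fails if it takes over 54 s, if anything falls off the work surface, if the arm or the gripper's body presses on something with over 40 N, if the wrist force passes 120 N, or if a joint passes its speed limit or range.

## Robot

A 7-joint arm with a two-finger parallel gripper is mounted at the origin on a cart in front of the work surface, level with it; the furniture and walls round the work are solid. World frame = base frame: x ahead of the robot, y to its left, z up, the work surface at z = 0. Lengths are in m, angles in rad, forces in N, time in s.
With the tool pointing down it reaches from about 0.4 to 0.9 m from the base axis. Payload 5.5 kg.
Tool frame: the origin (TCP) lies midway between the tips of the shut fingers; the grasp point (between the pads) lies 19 mm behind it (manip.hold_point_z is the z of the grasp point in the tool frame, in m); z points along the fingers, y is the line along which they close (so a half turn about z gives the same grasp; the last joint's range is limited). The gripper opens to 85 mm and grips with 20 to 120 N. Pads are 22 mm wide; open, the fingers measure 114 mm over their backs; the gripper's body (76 mm by 85 mm) begins 54 mm behind the grasp point. The pads swing forward as they close: fully open they stand 13 mm farther back than shut.
Start: joints at [-0.892, 0.501, -0.427, 1.55, 0.221, 1.138, -0.21], TCP at [0.263, 0.595, 0.231] pointing down, gripper open.
Joint ranges: [-2.88, 2.88], [-0.31, 2.03], [-1.54, 1.56], [0.2, 2.42], [-1.41, 4.55], [0.19, 2.02], [-2.57, 2.57]. Speed limits (rad/s): [2.57, 2.57, 3.14, 3.14, 3.14, 3.14, 3.14].

## Interface

Orientations are given as a 3x3 rotation matrix whose columns are the frame's x, y, z axes.
In Python, from workcell import manip, vision gives the robot as it stands. The module is installed in compiled form; this text tells all that it offers.
- The arm moves only by the shell command python3 -m pendant 'ROWS' [FORCE]. ROWS is text: rows parted by semicolons, each of 7 numbers parted by spaces: the shift along the tool's x, y, z in cm, then the turn, a rotation vector about the tool's x, y, z in degrees, then the opening, from 0 (shut) to 1 (fully open). A call has 1 to 8 rows; each row is the pose to reach, as a shift and turn from the pose commanded when the call began, along the tool's axes at that moment; what a row does not reach only later rows make up. A row lasts 1/10 s, in which the tool goes at most 50 mm and 8.59 degrees, less where a joint would pass 70% of its speed; a pose out of reach is approached as far as the arm can. A call with a gripper value outside its range is refused whole. The fingers move at their own pace and stop on an object; FORCE is the grip in N (left out, the last holds). Time passes only in rows, so rows that repeat a pose let the fingers close. It gives the time, the measured TCP pose, the force, the opening and the grip force at its end, in the units of the state.
- manip.observe(): the state, without advancing time (a new reading comes with each control period).
- vision.capture(name): name is "scene" or "top" or "wrist"; returns the picture (384x512x3 uint8, red, green, blue); there is no depth.
- vision.camera_model(name): a dict with "fov_y" (degrees; the focal length in pixels is half the picture's height over the tangent of half this angle, whatever the lens; pixels are square), "cx", "cy" (the principal point, pixels), "k1" (the pictures are not rectified: a ray, as slopes to the right and down, at radius r is drawn at 1 + k1 r^2 times it, then the intrinsics apply), "camera_from_world" (4x4, takes a point from world to camera coordinates). Camera axes: x right, y down, z forward; pixel columns grow to the right and rows downward; lengths in m; the calibration is good to about 2 mm. A picture is of the moment at which its call begins: read the wrist's pose just before it. camera_model takes no time and is no camera call; for the wrist camera it gives the pose at the moment of the call.
- manip.close_job(): hands the job in; it is judged then, once.
The state is a dict: "time": time; "joint_pos": joint angles; "qd": joint speeds; "joint_torque": joint torques, N m; "tcp_pos": TCP position; "ee_rot": TCP orientation; "ft_force": force on the tool from outside, world axes, zero at the start; "torque": the same for the moment, N m; "gripper_width": opening from 0.0 (shut) to 1.0 (fully open); "grasp_force": force on a finger pad.
Only numpy, scipy, OpenCV 4.12 (cv2) and the standard library are available. Lean on these libraries where they do the work, as an engineer would, in place of code of your own. Each camera call takes 0.05 s, during which the arm holds its last target. There are 200 camera calls.

## Working session

There is one attempt and no reset: what is moved stays moved. The work goes in short steps, Python scripts to look and compute and a shell command to move; the robot and the scene stay as the last step left them, time stands still between calls to the robot, and variables do not carry over. Pictures are saved under pics/ and viewed, at most 10 in all, crops included, and the job is handed in when it is done.

```bash
mkdir -p pics; python3 - <<'E'
from workcell import manip, vision
import cv2,numpy as np
s=manip.observe(); print(s)
for n in("scene","top"):
    im=vision.capture(n); cv2.imwrite(f"pics/{n}0.png",im[:,:,::-1]); m=vision.camera_model(n); print(n,m)
E
```

```text
{'time': 0.0, 'joint_pos': array([-0.89175483,  0.50183621, -0.42678924,  1.55145737,  0.22078253,
        1.1382954 , -0.21027944]), 'qd': array([-0.00044553, -0.0007226 ,  0.0004495 , -0.00075917,  0.00058614,
       -0.00066546,  0.00018328]), 'joint_torque': array([-1.35042883e-04, -5.69494236e+01, -5.81580967e+00, -2.80942512e+01,
        1.07367762e-02,  1.17508354e-02, -1.98769470e-05]), 'tcp_pos': array([0.26232901, 0.59395167, 0.2302634 ]), 'ee_rot': array([[-9.14804072e-01,  4.03896988e-01, -8.55638568e-04],
       [ 4.03897887e-01,  9.14802411e-01, -1.74523774e-03],
       [ 7.78439586e-05, -1.94214120e-03, -9.99998111e-01]]), 'ft_force': array([ 0.29983307,  1.15958246, -0.38641296]), 'torque': array([0.00233383, 0.00600695, 0.0446896 ]), 'grasp_force': 0.0, 'gripper_width': 1.0013144751913432}
scene {'fov_y': 45.92087423289301, 'cx': 255.42923923406988, 'cy': 188.25847185622172, 'k1': -0.08256994839774412, 'camera_from_world': array([[ 0.56977298, -0.82171787, -0.01176883, -0.58524155],
       [-0.62228399, -0.42204478, -0.65927297,  0.24338155],
       [ 0.5367694 ,  0.38295947, -0.75181158,  0.90341698],
       [ 0.        ,  0.        ,  0.        ,  1.        ]])}
top {'fov_y': 42.37481227608086, 'cx': 258.34363838403857, 'cy': 187.07187902103328, 'k1': 0.0019516285776523317, 'camera_from_world': array([[ 0.00838795, -0.99982906,  0.01647714, -0.31561298],
       [-0.98394741, -0.01118992, -0.17810751,  0.59884286],
       [ 0.17826144, -0.01471868, -0.98387307,  0.95717296],
       [ 0.        ,  0.        ,  0.        ,  1.        ]])}
```

View pics/top0.png

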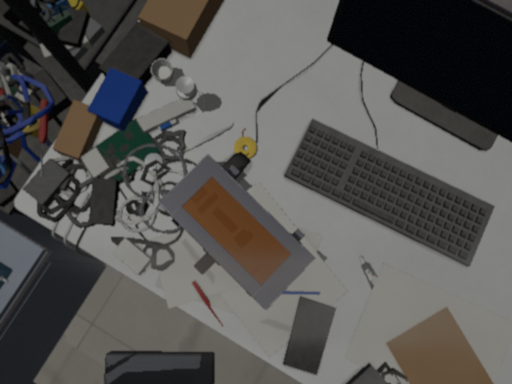

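View pics/scene0.png

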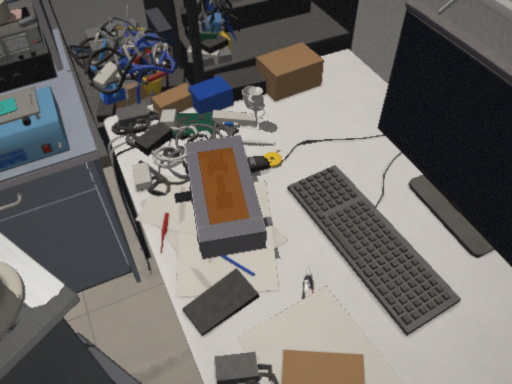

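```bash
python3 - <<'E'
import cv2
a=cv2.imread("pics/top0.png")[130:320,120:370]; b=cv2.imread("pics/scene0.png")[120:265,150:300]
cv2.imwrite("pics/c1.png",cv2.resize(a,None,fx=3.1,fy=3.1,interpolation=2));
cv2.imwrite("pics/c2.png",cv2.resize(b,None,fx=4,fy=4,interpolation=2))
E
```

```text
(no output)
```

View pics/c1.png

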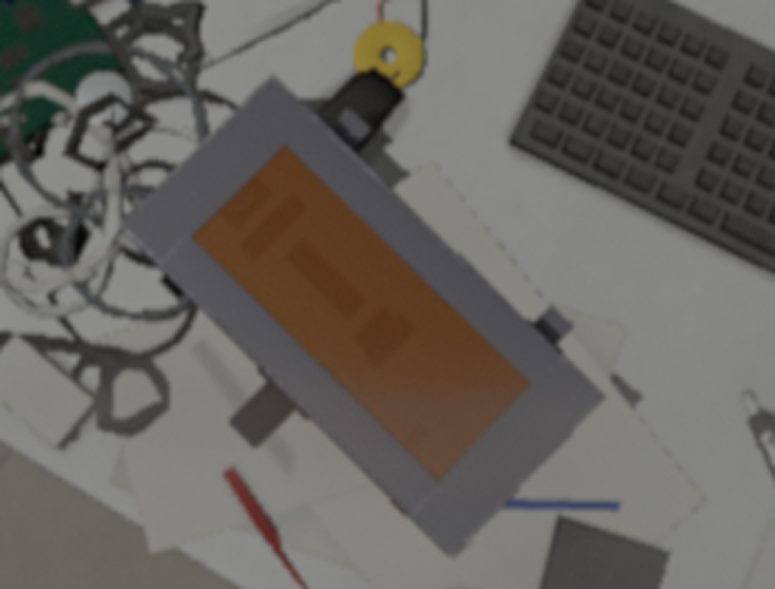

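```bash
cat >h.py <<'E'
from workcell import manip, vision
import cv2,numpy as np
def ray(m,p):
    f=192/np.tan(np.radians(m["fov_y"]/2)); d=np.array([(p[0]-m["cx"])/f,(p[1]-m["cy"])/f])
    u=d.copy()
    for _ in range(20): u=d/(1+m["k1"]*(u@u))
    T=m["camera_from_world"]; R=T[:3,:3]
    return -R.T@T[:3,3], R.T@np.r_[u,1]
def onz(m,p,z):
    o,d=ray(m,p); return o+d*(z-o[2])/d[2]
def proj(m,P):
    f=192/np.tan(np.radians(m["fov_y"]/2)); T=m["camera_from_world"]
    c=T[:3,:3]@np.asarray(P)+T[:3,3]; u=c[:2]/c[2]; u=u*(1+m["k1"]*(u@u))
    return np.array([m["cx"],m["cy"]])+f*u
def cap(n,name):
    m=vision.camera_model(n); im=vision.capture(n)[:,:,::-1].copy(); cv2.imwrite("pics/"+name,im); return m,im
E
python3 - <<'E'
from h import *
m=vision.camera_model("top")
im=cv2.imread("pics/top0.png").astype(int)
C=[onz(m,p,0.076) for p in [(208,155),(314.5,258),(266,309),(161,201.6)]]
print(np.array(C).round(3))
for i in range(4): print(np.linalg.norm(C[i]-C[(i+1)%4]))
c=sum(C)/4; y=(C[0]+C[3]-C[1]-C[2])/2; x=(C[0]+C[1]-C[2]-C[3])/2
print("c",c,"yaw_y",np.degrees(np.arctan2(-y[0],y[1])),"yaw_x",np.degrees(np.arctan2(x[1],x[0])))
print("tabtip",onz(m,(120+250/3.1,130+430/3.1),.055), "wick",onz(m,(245,147),.009))
s=vision.camera_model("scene")
for X in C: print(proj(s,X))
E
```

```text
[[ 0.663 -0.207  0.076]
 [ 0.458 -0.421  0.076]
 [ 0.361 -0.326  0.076]
 [ 0.567 -0.116  0.076]]
0.29604509659664163
0.13604471946544475
0.2943890960447061
0.13245186569200748
c [ 0.51226584 -0.26738635  0.076     ] yaw_y -44.124630398803276 yaw_x -43.6355320453176
tabtip [ 0.43613115 -0.19650489  0.055     ] wick [ 0.69872456 -0.28063882  0.009     ]
[240.00126844 134.99261917]
[265.48193729 229.83679177]
[199.71932411 240.90225448]
[186.8511592  143.12006729]
```

View pics/c2.png

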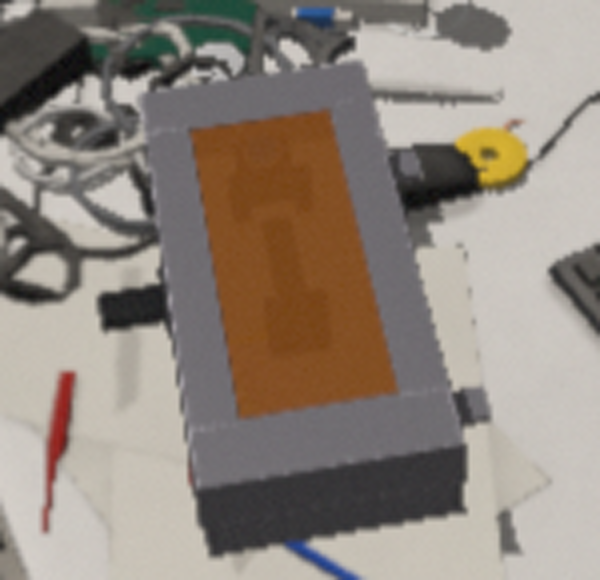

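```bash
cat >>h.py <<'E'
from scipy.spatial.transform import Rotation as Ro
B=dict(c=np.array([0.512,-0.267,0.012]),yaw=-43.9)
def bR(): return Ro.from_euler('z',B['yaw'],degrees=True).as_matrix()
def b2w(p): return B['c']+bR()@(np.array(p)/1000)
def w2b(P): return (bR().T@(np.array(P)-B['c'])*1000)
def down(): # tool y = box y, z down, x = y cross z
    b=bR(); return np.c_[-b[:,0],b[:,1],[0,0,-1.]]
def delta(P,R=None):
    s=manip.observe(); R0=s["ee_rot"]; R=R0 if R is None else R
    print("t%.2f"%s["time"],"cm",(R0.T@(np.array(P)-s["tcp_pos"])*100).round(2),"rotdeg",np.degrees(Ro.from_matrix(R0.T@R).as_rotvec()).round(2))
E
python3 - <<'E'
from h import *
t=b2w([-94,0,38]);print(t,manip.hold_point_z)
delta([.5,.2,.2],down()); delta([t[0],t[1],.13],down())
E
```

```text
[ 0.4442682  -0.20182023  0.05      ] -0.0187
t0.10 cm [-37.66 -26.44   3.08] rotdeg [-1.000e-01  1.000e-02  2.008e+01]
t0.10 cm [-48.79 -65.44  10.15] rotdeg [-1.000e-01  1.000e-02  2.008e+01]
```

```bash
python3 -m pendant '-37.7 -26.5 3.1 0 0 20 0.7;-37.7 -26.5 3.1 0 0 20 0.7;-37.7 -26.5 3.1 0 0 20 0.7;-37.7 -26.5 3.1 0 0 20 0.7;-37.7 -26.5 3.1 0 0 20 0.7;-37.7 -26.5 3.1 0 0 20 0.7;-48.8 -65.4 10.1 0 0 20 0.7;-48.8 -65.4 10.1 0 0 20 0.7'; python3 - <<'E'
from h import *
t=b2w([-94,0,38]); delta([t[0],t[1],.13],down())
E
```

```text
time: 0.9
tcp_pos: [0.4225, 0.2373, 0.1959]
ee_rot: [[-0.721, 0.693, -0.0], [0.693, 0.721, 0.0], [0.0, -0.0, -1.0]]
ft_force: [0.5, -0.0, -0.5]
gripper_width: 0.702
grasp_force: 0.0
t0.90 cm [-32.01 -30.14   6.58] rotdeg [-0.01 -0.01  0.02]
```

```bash
python3 -m pendant '-32 -30.1 6.6 0 0 0 0.7;-32 -30.1 6.6 0 0 0 0.7;-32 -30.1 6.6 0 0 0 0.7;-32 -30.1 6.6 0 0 0 0.7;-32 -30.1 6.6 0 0 0 0.7;-32 -30.1 6.6 0 0 0 0.7;-32 -30.1 6.6 0 0 0 0.7;-32 -30.1 6.6 0 0 0 0.7'; python3 - <<'E'
from h import *
t=b2w([-94,0,38]); delta([t[0],t[1],.13],down())
E
```

```text
time: 1.7
tcp_pos: [0.4419, -0.1574, 0.1366]
ee_rot: [[-0.722, 0.692, 0.0], [0.692, 0.722, 0.0], [-0.0, 0.0, -1.0]]
ft_force: [1.0, 0.8, -0.1]
gripper_width: 0.702
grasp_force: 0.0
t1.70 cm [-3.24 -3.04  0.66] rotdeg [0.  0.  0.1]
```

```bash
python3 -m pendant '-3.2 -3 0.6 0 0 0 0.7;-3.2 -3 0.6 0 0 0 0.7;-3.2 -3 0.6 0 0 0 0.7'; python3 - <<'E'
from h import *
t=b2w([-94,0,38]); delta([t[0],t[1],.13],down())
m,im=cap("wrist","w1.png")
for p in [(-110,-13,43),(-110,13,43),(-70,-13,43),(-70,13,43)]: 
    q=proj(m,b2w(p)); print(q); cv2.circle(im,tuple(int(v) for v in q),4,(0,0,255),1)
cv2.imwrite("pics/w1.png",im)
E
```

```text
time: 2.0
tcp_pos: [0.4439, -0.2001, 0.1303]
ee_rot: [[-0.719, 0.695, -0.001], [0.695, 0.719, 0.001], [0.001, -0.001, -1.0]]
ft_force: [0.1, 0.6, 0.5]
gripper_width: 0.702
grasp_force: 0.0
t2.00 cm [-0.15 -0.1   0.03] rotdeg [-0.03 -0.08 -0.09]
[230.94105258 181.70083894]
[263.35350293 181.65279628]
[231.83289684 228.01659914]
[262.77713429 227.98237648]
```

View pics/w1.png

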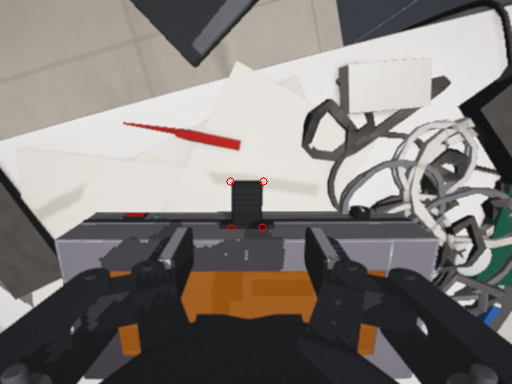

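```bash
python3 -m pendant '-0.1 -0.1 5 0 0 0 0.7;-0.1 -0.1 9.9 0 0 0 0.7;-0.1 -0.1 9.9 0 0 0 0.7;-0.1 -0.1 9.9 0 0 0 0;-0.1 -0.1 9.9 0 0 0 0;-0.1 -0.1 9.9 0 0 0 0;-0.1 -0.1 9.9 0 0 0 0;-0.1 -0.1 9.9 0 0 0 0' 40; python3 - <<'E'
from h import *
import numpy as np
s=manip.observe(); print(w2b(s["tcp_pos"]+s["ee_rot"]@[0,0,-.0187]))
p0=np.array([-94,0,38])
for a in range(10,101,10):
    t=np.radians(a)+np.arctan2(8,163.8); q=np.array([70-164*np.cos(t),0,30+164*np.sin(t)]); print(a,(-(q-p0)[0]/10).round(2),(-(q-p0)[2]/10).round(2))
E
```

```text
time: 2.85
tcp_pos: [0.4443, -0.203, 0.035]
ee_rot: [[-0.721, 0.693, 0.002], [0.693, 0.721, -0.003], [-0.003, -0.001, -1.0]]
ft_force: [-5.2, -4.4, -0.6]
gripper_width: 0.296
grasp_force: 40.1
[-93.20060149  -0.7949998   41.72576792]
10 -0.41 -2.83
20 -1.28 -5.55
30 -2.61 -8.08
40 -4.37 -10.34
50 -6.48 -12.26
60 -8.9 -13.79
70 -11.55 -14.87
80 -14.34 -15.47
90 -17.2 -15.58
100 -20.03 -15.19
```

```bash
python3 -m pendant '-0.15 0 -1.4 0 0 0 0;-0.4 0 -2.8 0 0 0 0;-0.8 0 -4.2 0 0 0 0;-1.3 0 -5.5 0 0 0 0;-1.9 0 -6.8 0 0 0 0;-2.6 0 -8.1 0 0 0 0;-3.45 0 -9.25 0 0 0 0;-4.4 0 -10.3 0 0 0 0'; python3 - <<'E'
from h import *
s=manip.observe(); print(s["ft_force"],w2b(s["tcp_pos"]+s["ee_rot"]@[0,0,-.0187]))
E
```

```text
time: 3.65
tcp_pos: [0.4762, -0.2336, 0.1386]
ee_rot: [[-0.72, 0.693, 0.003], [0.693, 0.72, -0.003], [-0.005, -0.0, -1.0]]
ft_force: [-1.4, -4.6, -7.4]
gripper_width: 0.296
grasp_force: 40.4
[-1.38350553 -4.62814535 -7.40609243] [-49.03597924  -0.735566   145.29439145]
```

```bash
python3 -m pendant '-1.05 0 -1 0 0 0 0;-2.1 0 -1.9 0 0 0 0;-3.3 0 -2.7 0 0 0 0;-4.5 0 -3.45 0 0 0 0;-5.85 0 -4.05 0 0 0 0;-7.2 0 -4.5 0 0 0 0;-8.6 0 -4.9 0 0 0 0;-10 0 -5.1 0 0 0 0'; python3 - <<'E'
from h import *
s=manip.observe(); print(s["ft_force"],w2b(s["tcp_pos"]+s["ee_rot"]@[0,0,-.0187]))
E
```

```text
time: 4.45
tcp_pos: [0.5472, -0.3017, 0.1896]
ee_rot: [[-0.721, 0.693, 0.0], [0.693, 0.721, -0.002], [-0.001, -0.001, -1.0]]
ft_force: [-4.3, -0.8, -1.8]
gripper_width: 0.295
grasp_force: 43.0
[-4.34343256 -0.78570982 -1.82689108] [ 49.39836075  -0.53801764 196.25369657]
```

```bash
python3 -m pendant '-1.4 0 -0.1 0 0 0 0;-2.9 0 -0.1 0 0 0 0;-4.1 0 0.0 0 0 0 0;-5 0 0.2 0 0 0 0;-5.6 0 0.3 0 0 0 0;-5.6 0 0.3 0 0 0 0'; python3 - <<'E'
from h import *
s=manip.observe(); print(s["ft_force"],w2b(s["tcp_pos"]+s["ee_rot"]@[0,0,-.0187]))
E
```

```text
time: 5.05
tcp_pos: [0.5895, -0.3421, 0.1868]
ee_rot: [[-0.72, 0.694, 0.004], [0.694, 0.72, -0.004], [-0.006, -0.001, -1.0]]
ft_force: [-4.9, -3.0, 7.8]
gripper_width: 0.294
grasp_force: 45.2
[-4.93486371 -3.04656488  7.77641879] [107.80700428  -0.4092829  193.50928876]
```

```bash
python3 -m pendant '0 0 0 0 0 0 0.6;0 0 0 0 0 0 0.6;0 0 0 0 0 0 0.6;0 0 -2.5 0 0 0 0.6;0 0 -6 0 0 0 0.6;0 0 -6.5 0 0 0 0.6;5 0 -6.5 0 0 0 0.6;10 0 -6.5 0 0 0 0.6'; python3 - <<'E'
from h import *
m,im=cap("top","t2.png"); cv2.imwrite("pics/t2c.png",cv2.resize(im[130:320,120:370],None,fx=3.1,fy=3.1))
m,im=cap("wrist","w2.png")
delta(np.r_[b2w([0,118,0])[:2],.16],down())
E
```

```text
time: 5.85
tcp_pos: [0.5165, -0.2692, 0.247]
ee_rot: [[-0.721, 0.693, -0.0], [0.693, 0.721, 0.0], [0.0, 0.0, -1.0]]
ft_force: [0.3, 0.6, 0.6]
gripper_width: 0.6
grasp_force: 0.0
t5.95 cm [-0.53 11.65  8.48] rotdeg [-0.07 -0.62  0.29]
```

View pics/w2.png

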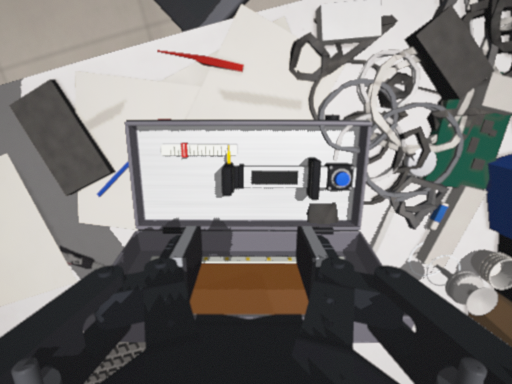

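```bash
cat >>h.py <<'E'
def blob(im,lo,hi,roi=None,mn=8):
    k=cv2.inRange(cv2.cvtColor(im,cv2.COLOR_BGR2HSV),lo,hi)
    if roi: z=np.zeros_like(k); z[roi[1]:roi[3],roi[0]:roi[2]]=1; k*=z
    n,_,st,c=cv2.connectedComponentsWithStats(k)
    i=max(range(1,n),key=lambda j:st[j,4]); return c[i],st[i]
E
python3 - <<'E'
from h import *
import time
m,im=cap("wrist","w3.png")
for n,lo,hi,z in [("btn",(105,120,60),(125,255,255),48),("red",(0,120,60),(8,255,255),32),("yel",(22,120,100),(35,255,255),34)]:
    c,st=blob(im,lo,hi,(140,125,360,225)); P=onz(m,c,z/1000); print(n,c.round(1),st,P.round(4),w2b(P).round(1))
for p in [(-70,-150,30),(-70,150,30),(70,150,30)]: print(proj(m,b2w(p)).round(1))
s=manip.observe(); print(s["tcp_pos"])
E
```

```text
btn [341.3 174.5] [334 168  16  14 168] [ 0.5921 -0.1825  0.048 ] [ -0.9 116.5  36. ]
red [183.1 145.5] [181 139   6  14  57] [ 0.4308 -0.3024  0.032 ] [-34.  -81.8  20. ]
yel [228.  153.2] [226 146   5  14  41] [ 0.477  -0.2678  0.034 ] [-24.6 -24.8  22. ]
[123.3 116.1]
[372.2 117.3]
[360.1 226.1]
[ 0.51400525 -0.26632318  0.24679571]
```

```bash
python3 - <<'E'
from h import *
delta([.592,-.182,.08],down())
E
```

```text
t6.00 cm [ 0.11 11.49 16.68] rotdeg [-0.01 -0.25  0.25]
```

```bash
python3 -m pendant '0.1 5 0 0 0 0 0;0.1 10 0 0 0 0 0;0.1 11.5 5 0 0 0 0;0.1 11.5 10 0 0 0 0;0.1 11.5 15 0 0 0 0;0.1 11.5 16.7 0 0 0 0;0.1 11.5 16.7 0 0 0 0;0.1 11.5 16.7 0 0 0 0'; python3 - <<'E'
from h import *
delta([.592,-.1825,.0405],down())
E
```

```text
time: 6.8
tcp_pos: [0.597, -0.1867, 0.0813]
ee_rot: [[-0.721, 0.692, 0.001], [0.692, 0.721, -0.0], [-0.001, 0.001, -1.0]]
ft_force: [0.1, -0.1, -0.0]
gripper_width: -0.001
grasp_force: 0.0
t6.80 cm [ 0.65 -0.04  4.08] rotdeg [0.03 0.05 0.07]
```

```bash
python3 -m pendant '0.65 0 1 0 0 0 0;0.65 0 2.5 0 0 0 0;0.65 0 3.2 0 0 0 0;0.65 0 3.7 0 0 0 0;0.65 0 4 0 0 0 0;0.65 0 4.1 0 0 0 0;0.65 0 4.1 0 0 0 0'; python3 - <<'E'
from h import *
delta([.592,-.1825,.0405],down())
E
```

```text
time: 7.5
tcp_pos: [0.591, -0.1815, 0.0406]
ee_rot: [[-0.722, 0.692, -0.0], [0.692, 0.722, 0.0], [0.001, 0.0, -1.0]]
ft_force: [-2.3, 2.7, 7.1]
gripper_width: 0.003
grasp_force: 3.5
t7.50 cm [-0.14  0.    0.01] rotdeg [ 0.   -0.04  0.08]
```

```bash
python3 -m pendant '0 0 0.1 0 0 0 0;0 0 0.1 0 0 0 0;0 0 0.2 0 0 0 0;0 0 0.2 0 0 0 0'
```

```text
time: 7.9
tcp_pos: [0.5912, -0.1815, 0.04]
ee_rot: [[-0.722, 0.692, 0.0], [0.692, 0.722, 0.0], [0.0, 0.0, -1.0]]
ft_force: [-5.3, 2.9, 16.8]
gripper_width: 0.005
grasp_force: 8.0
```

```bash
python3 -m pendant '0 0 -5 0 0 0 0;0 0 -10 0 0 0 0;0 -5 -14 0 0 0 0;-1 -10 -14 0 0 0 0.4;-2 -15 -14 0 0 0 0.4;-2 -17 -14 0 0 0 0.4;-2 -17 -14 0 0 0 0.4;-2 -17 -14 0 0 0 0.4'; python3 - <<'E'
from h import *
manip.observe()
m,im=cap("wrist","w4.png")
k=cv2.resize(im[100:300,100:400],None,fx=2.6,fy=2.6); cv2.imwrite("pics/w4c.png",k)
for n,lo,hi,z in [("red",(0,120,60),(8,255,255),32),("yel",(22,120,100),(35,255,255),34)]:
    c,st=blob(im,lo,hi,(100,60,420,240)); P=onz(m,c,z/1000); print(n,c.round(1),st,P.round(4),w2b(P).round(1))
s=manip.observe(); print(w2b(s["tcp_pos"]))
E
```

```text
time: 8.7
tcp_pos: [0.4872, -0.3195, 0.1781]
ee_rot: [[-0.72, 0.694, 0.0], [0.694, 0.72, -0.0], [-0.001, 0.0, -1.0]]
ft_force: [0.5, -0.0, 0.6]
gripper_width: 0.4
grasp_force: 0.0
red [222.  128.4] [219 120   8  18  93] [ 0.4307 -0.3021  0.032 ] [-34.2 -81.6  20. ]
yel [278.6 136.3] [277 123   5  23  72] [ 0.4761 -0.2663  0.034 ] [-26.3 -24.4  22. ]
[ 18.19399188 -53.18728023 165.98528168]
```

View pics/w4.png

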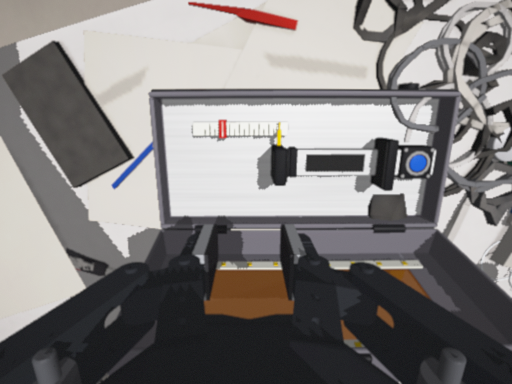

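```bash
python3 - <<'E'
from h import *
delta(b2w([-.5,-24.5,29]),down())
E
```

```text
t8.75 cm [ 1.87  2.86 13.7 ] rotdeg [0.05 0.01 0.08]
```

```bash
python3 -m pendant '1.9 2.9 0 0 0 0 0.5;1.9 2.9 4 0 0 0 0.5;1.9 2.9 7 0 0 0 0.5;1.9 2.9 7 0 0 0 0.5;1.9 2.9 7 0 0 0 0.5'; python3 - <<'E'
from h import *
delta(b2w([-.5,-24.5,29]),down())
E
```

```text
time: 9.25
tcp_pos: [0.4948, -0.2829, 0.1078]
ee_rot: [[-0.723, 0.691, -0.001], [0.691, 0.723, 0.001], [0.001, 0.0, -1.0]]
ft_force: [1.1, 0.3, 0.8]
gripper_width: 0.499
grasp_force: 0.0
t9.25 cm [-0.09 -0.11  6.68] rotdeg [ 0.01 -0.07  0.2 ]
```

```bash
python3 -m pendant '-0.1 -0.1 4 0 0 0 0.5;-0.1 -0.1 6.7 0 0 0 0.5;-0.1 -0.1 6.7 0 0 0 0.5;-0.1 -0.1 6.7 0 0 0 0.5;-0.1 -0.1 6.7 0 0 0 0;-0.1 -0.1 6.7 0 0 0 0;-0.1 -0.1 6.7 0 0 0 0;-0.1 -0.1 6.7 0 0 0 0' 60; python3 - <<'E'
from h import *
s=manip.observe(); print(w2b(s["tcp_pos"]))
m,im=cap("wrist","w5.png")
for n,lo,hi,z in [("red",(0,120,60),(8,255,255),32),("yel",(22,120,100),(35,255,255),34)]:
    c,st=blob(im,lo,hi,(60,20,460,300)); P=onz(m,c,z/1000); print(n,c.round(1),st,P.round(4),w2b(P).round(1))
E
```

```text
time: 10.05
tcp_pos: [0.4961, -0.2861, 0.0432]
ee_rot: [[-0.722, 0.692, 0.004], [0.692, 0.722, -0.001], [-0.004, 0.002, -1.0]]
ft_force: [-1.3, 1.5, 6.1]
gripper_width: 0.146
grasp_force: 58.8
[  1.82572383 -24.7661785   31.23626986]
red [148.2 169.9] [140 154  19  33 361] [ 0.4308 -0.3011  0.032 ] [-34.8 -80.9  20. ]
yel [248.7 185.6] [245 161   9  41 248] [ 0.4761 -0.2664  0.034 ] [-26.3 -24.4  22. ]
```

```bash
python3 -m pendant '0 -0.5 0 0 0 0 0;0 -1.2 0 0 0 0 0;0 -2 0 0 0 0 0;0 -2.8 0 0 0 0 0;0 -3.6 0 0 0 0 0;0 -4.3 0 0 0 0 0;0 -4.8 0 0 0 0 0;0 -4.8 0 0 0 0 0'; python3 - <<'E'
from h import *
s=manip.observe(); print(w2b(s["tcp_pos"]),s["ft_force"])
m,im=cap("wrist","w6.png")
for n,lo,hi,z in [("red",(0,120,60),(8,255,255),32),("yel",(22,120,100),(35,255,255),34)]:
    c,st=blob(im,lo,hi,(60,20,460,300)); P=onz(m,c,z/1000); print(n,c.round(1),st,P.round(4),w2b(P).round(1))
E
```

```text
time: 10.9
tcp_pos: [0.4639, -0.3198, 0.0432]
ee_rot: [[-0.722, 0.692, 0.005], [0.692, 0.722, -0.0], [-0.004, 0.004, -1.0]]
ft_force: [3.5, 5.7, 7.1]
gripper_width: 0.146
grasp_force: 58.8
[  1.93755484 -71.38686163  31.20846074] [3.51388968 5.72252531 7.12091744]
red [230.1 169.9] [223 154  15  33 356] [ 0.4305 -0.3016  0.032 ] [-34.7 -81.4  20. ]
yel [248.8 184.6] [245 161   9  41 255] [ 0.4436 -0.2996  0.034 ] [-26.7 -70.9  22. ]
```

```bash
python3 -m pendant '0 -0.4 0 0 0 0 0;0 -0.8 0 0 0 0 0;0 -1 0 0 0 0 0;0 -1 0 0 0 0 0;0 -1 0 0 0 0 0;0 -1 0 0 0 0 0'; cat >chk.py <<'E'
from h import *
import sys
s=manip.observe(); print(w2b(s["tcp_pos"]),s["ft_force"])
m,im=cap("wrist",sys.argv[1])
c,st=blob(im,(22,120,100),(35,255,255),(60,20,460,300)); P=w2b(onz(m,c,.034)); print("yel",c,st,P.round(2))
k=cv2.inRange(cv2.cvtColor(im,cv2.COLOR_BGR2HSV),(0,120,60),(8,255,255)); k[:,:200]=0;k[:140]=0;k[210:]=0;k[:,300:]=0
ys,xs=np.nonzero(k)
for lo,hi in [(150,158),(158,166),(166,174),(174,182),(182,192)]:
    i=(ys>=lo)&(ys<hi)
    if i.sum()>3:
        a=w2b(onz(m,(xs[i].min(),(lo+hi)/2),.032))[1];b=w2b(onz(m,(xs[i].max(),(lo+hi)/2),.032))[1]; print(lo,i.sum(),xs[i].min(),xs[i].max(),a.round(1),b.round(1),"mid %.2f"%((a+b)/2))
cv2.imwrite("pics/z"+sys.argv[1],cv2.resize(im[140:220,190:310],None,fx=6,fy=6,interpolation=0))
E
python3 chk.py w7.png
```

```text
time: 11.55
tcp_pos: [0.4578, -0.3261, 0.0432]
ee_rot: [[-0.723, 0.691, 0.006], [0.691, 0.723, 0.0], [-0.004, 0.004, -1.0]]
ft_force: [4.6, 5.0, 6.7]
gripper_width: 0.144
grasp_force: 58.7
[  1.95774014 -80.17467989  31.23415982] [4.56285556 5.00902972 6.65382804]
yel [248.84645669 184.83858268] [245 161   9  41 254] [-26.58 -79.76  22.  ]
150 51 239 252 -85.2 -78.1 mid -81.66
158 59 239 252 -85.3 -78.0 mid -81.66
166 47 240 252 -84.7 -78.0 mid -81.38
174 38 240 244 -84.8 -82.5 mid -83.63
182 23 240 244 -84.8 -82.5 mid -83.65
```

View pics/zw7.png

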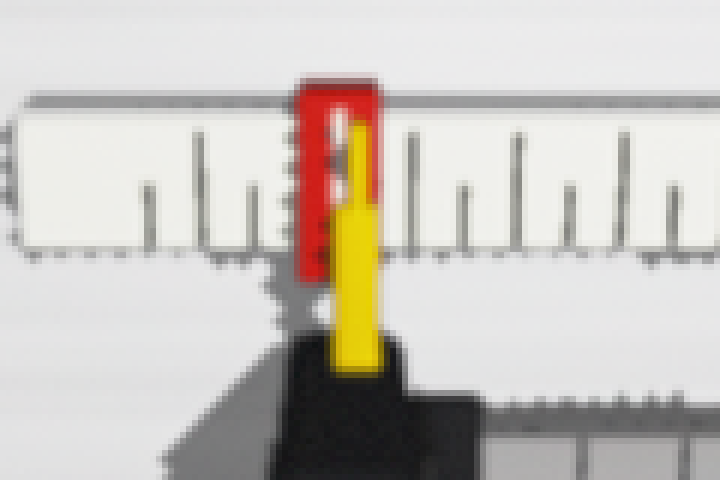

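```bash
python3 -m pendant '0 -0.1 0 0 0 0 0;0 -0.18 0 0 0 0 0;0 -0.18 0 0 0 0 0;0 -0.18 0 0 0 0 0;0 -0.18 0 0 0 0 0;0 -0.18 0 0 0 0 0'; python3 chk.py w8.png
```

```text
time: 12.2
tcp_pos: [0.4567, -0.3273, 0.0432]
ee_rot: [[-0.723, 0.691, 0.006], [0.691, 0.723, 0.0], [-0.004, 0.004, -1.0]]
ft_force: [3.7, 5.7, 6.4]
gripper_width: 0.148
grasp_force: 58.7
[  1.96381316 -81.73123609  31.21035198] [3.71143523 5.65795201 6.44220641]
yel [248.86614173 184.53149606] [245 161   9  41 254] [-26.76 -81.32  22.  ]
150 52 242 255 -85.2 -78.0 mid -81.57
158 74 242 255 -85.2 -77.9 mid -81.55
166 69 242 255 -85.2 -77.9 mid -81.54
174 35 242 255 -85.2 -77.9 mid -81.52
182 15 242 255 -85.2 -77.8 mid -81.51
```

View pics/zw8.png

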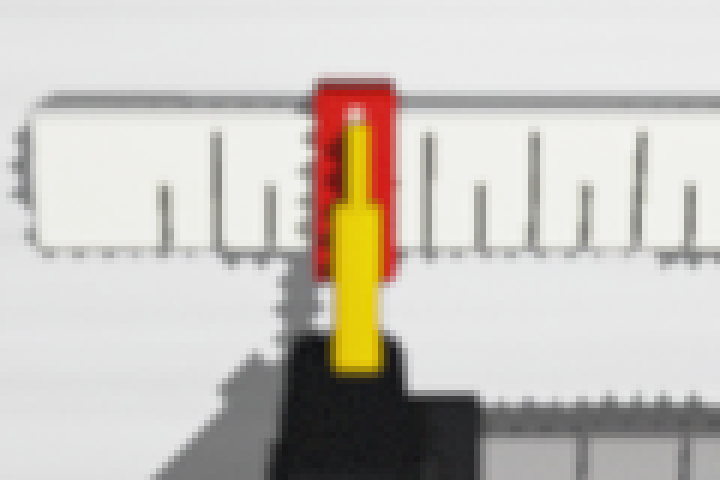

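```bash
python3 -m pendant '0 -0.02 0 0 0 0 0;0 -0.02 0 0 0 0 0;0 -0.02 0 0 0 0 0;0 -0.02 0 0 0 0 0;0 -0.02 0 0 0 0 0;0 -0.02 0 0 0 0 0;0 -0.02 0 0 0 0 0;0 -0.02 0 0 0 0 0'; python3 chk.py w9.png; python3 -c "
from h import *
cap('scene','s9.png')"
```

```text
time: 13.05
tcp_pos: [0.4567, -0.3273, 0.0432]
ee_rot: [[-0.723, 0.691, 0.006], [0.691, 0.723, 0.0], [-0.004, 0.005, -1.0]]
ft_force: [3.9, 6.4, 6.8]
gripper_width: 0.15
grasp_force: 58.6
[  1.96661212 -81.82608057  31.22472714] [3.87209145 6.429587   6.7646973 ]
yel [248.88142292 184.56521739] [245 161   9  41 253] [-26.74 -81.36  22.  ]
150 52 242 255 -85.2 -78.0 mid -81.62
158 73 242 255 -85.2 -78.0 mid -81.61
166 67 242 255 -85.2 -78.0 mid -81.59
174 33 242 255 -85.2 -77.9 mid -81.58
182 17 242 255 -85.3 -77.9 mid -81.56
```

View pics/s9.png

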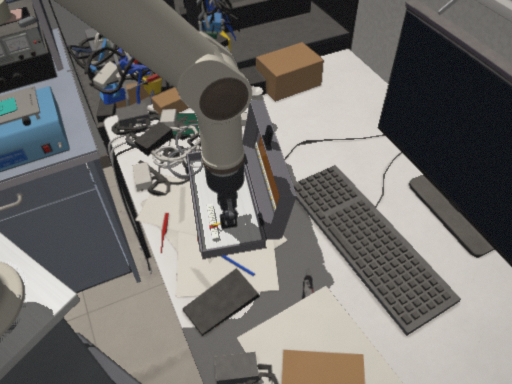

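The scene view shows the lid standing open at about (270,170). The gripper at (230,210) is holding the jaw, and the pointer is within about 0.2 mm of the mark's middle. I'm handing the job in.

```bash
python3 -c "
from workcell import manip
print(manip.close_job())"
```

```text
the job is handed in; nothing more can be done
None
```

I handed the job in at about 13 s with the lid open on its stop, the lock button pushed fully in, and the gripper holding the clamp arm with its pointer about 0.2 mm from the middle of the red mark; I did not re-measure the reel, tube and tin afterwards.

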